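Tip the hardware tote and hold its parts in the picking corner

ROBOT

A 7-joint arm with a two-finger parallel gripper is mounted at the origin on the work surface. World frame = base frame: x ahead of the robot, y to its left, z up, the work surface at z = 0. Lengths are in mm, angles in rad, forces in N, time in s.
With the tool pointing down it reaches from about 425 to 875 mm from the base axis. Payload 9.9 kg.
Tool frame: the origin (TCP) lies on the centre line of the jaws, within the pads' length; the fingertips stand 25 mm ahead of it and the grasp point (between the pads) lies 6 mm ahead of it; z points along the fingers, y is the line along which they close (so a half turn about z gives the same grasp; the last joint's range is limited). The gripper opens to 85 mm and grips with 20 to 120 N. Pads are 22 mm wide; open, the fingers measure 114 mm over their backs; the gripper's body (76 mm by 85 mm) begins 54 mm behind the grasp point. The pads swing forward as they close: fully open they stand 13 mm farther back than shut.
Start: joints at [-1.287, 0.576, 0.025, 1.437, -0.015, 1.129, -0.057], TCP at [242.699, 629.863, 256.289] pointing down, gripper open.
Joint ranges: [-2.76, 2.76], [-0.34, 2.15], [-1.52, 1.57], [0.19, 2.46], [-1.09, 4.23], [0.17, 1.99], [-2.82, 2.82]. Speed limits (rad/s): [2.22, 2.22, 3.01, 3.01, 3.14, 3.14, 3.14].

INTERFACE

Orientations are given as a unit quaternion [w, x, y, z].
In Python, from station import env gives the robot as it stands. The module is installed in compiled form; this text tells all that it offers.
- The arm moves only by the shell command python3 -m crank 'ROWS'. ROWS is JSON, a list of rows, each an object of numbers: "tx", "ty", "tz": the shift along the tool's x, y, z in m; "wx", "wy", "wz": the turn, a rotation vector about the tool's x, y, z in rad; "jaw": the closure in counts, from 0 (fully open) to 255 (shut). A call has exactly 10 rows; each row shifts and turns the commanded pose from where the row before left it, along the tool's axes as they then stand; what a row does not reach is not made up. A row lasts 1/12 s, in which the tool goes at most 41.7 mm and 7.16 degrees, less where a joint would pass 70% of its speed; a pose out of reach is approached as far as the arm can. A call is refused whole if a number of a shift passes 0.0417 or a number of a turn 0.125, either way. A call with a gripper value outside its range is refused whole. The fingers move at their own pace and stop on an object; the grip force is fixed at half the most. Time passes only in rows, so rows that do not move let the fingers close, or fill a call up. It gives the time, the measured TCP pose, the force, the opening and the grip force at its end, in the units of the state.
- env.sense(): the state, without advancing time (a new reading comes with each control period).
- env.get_image(name): name is "scene" or "top" or "wrist"; returns a dict with "frame" (480x640x3 uint8, red, green, blue), "depth" (480x640 float32, mm along the optical axis (not along the pixel's ray), 0 where there is no reading), "intrinsics" (3x3 intrinsics, pixels), "world_to_cam" (4x4, takes a point from world to camera coordinates). Camera axes: x right, y down, z forward; pixel columns grow to the right and rows downward; lengths in mm; the calibration is good to about 2 mm. The wrist camera is an equidistant fisheye: a pixel r from the principal point sees the ray r / f radians off the axis. A picture is of the moment at which its call begins.
- env.finish_job(): hands the job in; it is judged then, once.
The state is a dict: "time_s": time; "joint_positions": joint angles; "dq": joint speeds; "joint_efforts": joint torques, N m; "ee_pos": TCP position; "tcp_rot": TCP orientation; "ft_force": force on the tool from outside, world axes, zero at the start; "ft_torque": the same for the moment, N m; "opening": finger opening in mm; "finger_force": force on a finger pad.
Only numpy, scipy, OpenCV 4.12 (cv2) and the standard library are available. Lean on these libraries where they do the work, as an engineer would, in place of code of your own. Each camera call takes 0.05 s, during which the arm holds its last target. There are 200 camera calls.

TASK

Pick up the small plywood hardware tote by its handle, well clear of the bench, and tip it until all the loose parts in it (four nuts and a spacer ring) have slid together into the corner where the two walls are cut down for reaching in. Finish still holding it there in the air, steady and tilted with that corner lowest (both its floor edges clearly sloping down to it), so that I can pick from it; spill nothing, and leave the other things on the bench where they are.

Things in the scene. Friction and masses are not known exactly. Their poses are not given: they have to be found in the camera images.
- tote: Open tote of 6 mm light poplar ply, 0.29 to 0.43 kg plus 0.1 kg of parts. Outside 300 mm along x, 190 mm along y; inside 288 x 178 mm, floor top at 6 mm, walls 55 mm high. End boards (x = +-147 mm) have middle posts 58 mm wide up to 149 mm that carry the handle. Origin: centre of the underside, z up. It starts flat on the bench, x axis within 80 degrees of straight away from the robot.
- pick_corner (a point): The picking corner: inside the tote, where floor and walls meet at its +x +y corner, at (144, 89, 6) mm in the tote's frame; same axes. Only here are the walls cut down to 28 mm for fingers: the +y wall over the last 100 mm, the +x end board over the last 55 mm.
- handle (a point): Middle of the tote's handle, at (0, 0, 120) mm in the tote's frame: a straight hardwood bar along the tote's x, 288 mm long, 18 mm wide (y) and 28 mm high, free all round, straight over the tote's middle and rigidly fixed to it.
- nut1: Plain M12 hexagon nut, 19 mm across flats, 10 mm high, 17 g. It lies flat on the tote's floor, one of five loose pieces of oiled steel; they start to slide on the ply at about 10 to 15 degrees of slope, and more is needed when they also rub along a wall. Origin: centre of its underside.
- nut2: Plain M12 hexagon nut, 19 mm across flats, 10 mm high, 17 g. It lies flat on the tote's floor, one of five loose pieces of oiled steel; they start to slide on the ply at about 10 to 15 degrees of slope, and more is needed when they also rub along a wall. Origin: centre of its underside.
- nut3: Plain M12 hexagon nut, 19 mm across flats, 10 mm high, 17 g. It lies flat on the tote's floor, one of five loose pieces of oiled steel; they start to slide on the ply at about 10 to 15 degrees of slope, and more is needed when they also rub along a wall. Origin: centre of its underside.
- nut4: Plain M12 hexagon nut, 19 mm across flats, 10 mm high, 17 g. It lies flat on the tote's floor, one of five loose pieces of oiled steel; they start to slide on the ply at about 10 to 15 degrees of slope, and more is needed when they also rub along a wall. Origin: centre of its underside.
- spacer: Round spacer ring, 24 mm in diameter, 14 mm high, 36 g. It lies flat on the tote's floor, one of five loose pieces of oiled steel; they start to slide on the ply at about 10 to 15 degrees of slope, and more is needed when they also rub along a wall. Origin: centre of its underside.
- cradle: White rigid-foam fuselage cradle, 180 x 60 x 110 mm, with a round saddle cut from above; light, 90 g. A bystander, stands on the bench. Origin: centre of the underside.
- screwdriver: Screwdriver 200 mm long, red handle, lying along its x. A bystander. Origin: under its middle.
- glue: White glue bottle, 48 mm in diameter, 110 mm high, standing. A bystander. Origin: centre of the underside.
- tape: Roll of paper tape, 92 mm in diameter, 24 mm high, lying flat. A bystander. Origin: centre of the underside.

How it is judged (in metres and radians):
On the way:
1. the tote hangs in the gripper, clear of the bench (height (world z) of each of pick_corner, tote above 0.045 m and contact force between the fingers and tote above 1 N), for 0.2 s.
At the end, for the whole second after the job is handed in: The gripper alone holds the tote, still, origin and picking corner over 45 mm above the bench, its x and y axes both dipping at least 4.6 degrees to the picking corner; every nut and the spacer (its origin) is within 105 mm of that corner point (all of step 1 and angle between tote's own x axis and vertical above 1.651 rad and angle between tote's own y axis and vertical above 1.651 rad and linear speed of tote below 0.08 m/s and angular speed of tote below 0.6 rad/s and distance between each of nut1, nut2, nut3, nut4, spacer and pick_corner below 0.105 m and contact force between tote and cradle below 0.2 N and contact force between tote and screwdriver below 0.2 N and contact force between tote and glue below 0.2 N and contact force between tote and tape below 0.2 N); the arm keeps its last pose, push and grip.
It fails at once if the cradle is pushed out of its place (over 30 mm) (distance of cradle from where it was at the start of the episode above 0.03 m).
It fails at once if the screwdriver is pushed out of its place (over 30 mm) (distance of screwdriver from where it was at the start of the episode above 0.03 m).
It fails at once if the glue is pushed out of its place (over 30 mm) (distance of glue from where it was at the start of the episode above 0.03 m).
It fails at once if the tape is pushed out of its place (over 30 mm) (distance of tape from where it was at the start of the episode above 0.03 m).
It also fails if it takes over 38 s, if anything falls off the work surface, if the arm or the gripper's body presses on something with over 40 N, if the wrist force passes 120 N, or if a joint passes its speed limit or range.

## Working session

There is one attempt and no reset: what is moved stays moved. The work goes in short steps, Python scripts to look and compute and a shell command to move; the robot and the scene stay as the last step left them, time stands still between calls to the robot, and variables do not carry over. Pictures are saved under pics/ and viewed, at most 10 in all, crops included, and the job is handed in when it is done.

```bash
mkdir -p pics
python3 - <<'E'
from station import env
import cv2,numpy as np
s=env.sense(); print(s)
for n in("top","scene"):
    d=env.get_image(n); cv2.imwrite(f"pics/{n}0.png",d["frame"][:,:,::-1]); np.savez(f"pics/{n}0.npz",**d)
    print(n,d["intrinsics"].tolist(),np.round(d["world_to_cam"],3).tolist())
E
```

```text
{'time_s': 0.0, 'joint_positions': array([-1.28679623,  0.576524  ,  0.02485476,  1.43791452, -0.01501164,
        1.12901381, -0.05654978]), 'dq': array([-0.00024808, -0.0005547 , -0.0011913 , -0.00114165, -0.00127243,
        0.0007531 , -0.00077766]), 'joint_efforts': array([ 1.02022976e-03, -7.65764236e+01,  2.25069612e+00, -2.85954309e+01,
        1.54538092e-02,  1.29230402e-02,  7.28214076e-06]), 'ee_pos': array([242.54991264, 629.46614824, 255.44602135]), 'tcp_rot': array([-1.12253085e-04,  1.82879781e-01,  9.83134927e-01, -8.29923353e-04]), 'ft_force': array([-0.40798134,  0.29237242,  0.58979532]), 'ft_torque': array([ 0.00796362, -0.04383862,  0.03822839]), 'finger_force': 0.0, 'opening': 85.46137740900654}
top [[507.47833755520827, 0.0, 316.51362703506146], [0.0, 507.47833755520827, 241.26763711880258], [0.0, 0.0, 1.0]] [[-0.024, -1.0, 0.003, 5.678], [-0.994, 0.024, -0.108, 559.258], [0.107, -0.005, -0.994, 1248.639], [0.0, 0.0, 0.0, 1.0]]
scene [[523.2157291440138, 0.0, 328.57250956335906], [0.0, 523.2157291440138, 237.91538532735515], [0.0, 0.0, 1.0]] [[0.294, 0.956, -0.003, -154.342], [0.719, -0.223, -0.658, -313.367], [-0.63, 0.191, -0.753, 1725.516], [0.0, 0.0, 0.0, 1.0]]
```

View pics/top0.png

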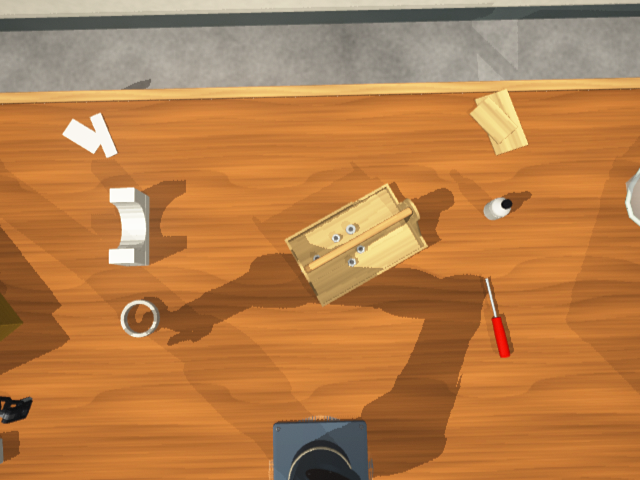

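View pics/scene0.png

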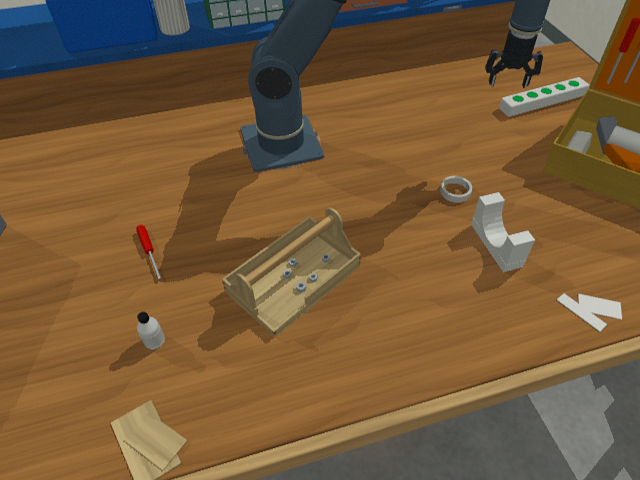

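The top view shows the tote at about (356,243). Its handle runs from (307,268) to (413,210), the glue is at (498,208), the screwdriver at (497,318), the tape at (140,318) and the cradle at (130,226). In the scene view the tote is at (290,280), and the cut-down corner looks like the one nearest that camera, (275,330).

```bash
cat > h.py <<'E'
import numpy as np
def cloud(d):
    K=d["intrinsics"];T=d["world_to_cam"];z=d["depth"].astype(float)
    v,u=np.indices(z.shape);P=np.stack([(u-K[0,2])/K[0,0]*z,(v-K[1,2])/K[1,1]*z,z],-1)
    W=(P-T[:3,3])@T[:3,:3]; W[z<=0]=np.nan; return W
E
python3 - <<'E'
import numpy as np,cv2
from h import cloud
d=np.load("pics/top0.npz"); W=cloud(d)
R=W[170:315,270:440].reshape(-1,3); R=R[np.isfinite(R[:,2])]
H=R[(R[:,2]>127)&(R[:,2]<141)]; print(len(H),H.mean(0))
c=H[:,:2].mean(0);ev=np.linalg.svd(H[:,:2]-c,full_matrices=0)[2][0]; ev*=np.sign(ev[0]); print("yaw",np.degrees(np.arctan2(ev[1],ev[0])))
A=R[R[:,2]>22]
bx=cv2.minAreaRect(A[:,:2].astype(np.float32)); print(bx)
x=np.array(ev);y=np.array([-ev[1],ev[0]])
q=A[:,:2]-np.array(bx[0]); L=np.c_[q@x,q@y,A[:,2]]
print("ext",L.min(0),L.max(0)); m=(L[:,2]>127)&(L[:,2]<141);print("handle y",L[m,1].mean(),"x",L[m,0].min(),L[m,0].max())
for sx in(1,-1):
  for sy in(1,-1):
    # wall heights near corner
    k=(sy*L[:,1]>86)&(sx*L[:,0]>70)&(sx*L[:,0]<135); k2=(sx*L[:,0]>140)&(sy*L[:,1]>45)&(sy*L[:,1]<85)
    print(sx,sy,np.percentile(L[k,2],90) if k.any() else None,np.percentile(L[k2,2],90) if k2.any() else None)
# other objects
for n,(u,v) in dict(glue=(498,208),sdtip=(488,282),cradle=(130,226),tape=(156,318)).items(): print(n,W[v,u])
from station import env
print(env.sense()["time_s"])
E
```

```text
998 [ 551.89700408 -107.71519909  133.01464348]
yaw -61.629769091919265
((550.9821166992188, -104.57267761230469), (190.67123413085938, 302.4097900390625), 28.305130004882812)
ext [-151.20617524  -95.40830498   22.00645359] [151.12602971  95.50689562 153.50055868]
handle y -0.6882174826896446 x -150.5780027967884 149.42083279745083
1 1 31.172427896815897 31.049186223449052
1 -1 58.810490383327604 70.88417465543822
-1 1 57.206636829633545 70.12798159529586
-1 -1 58.46942835237888 73.15179010923347
glue [ 625.46372318 -453.88656832   76.07791052]
sdtip [ 446.7442663  -438.61487729   16.73645165]
cradle [608.97256937 461.14391994  32.78014522]
tape [377.47302181 396.1198421   24.31633838]
0.1
```

The cut walls measure 31 mm at (+x,+y), which confirms a yaw of −61.6° with the tote centre at (551, −105). I'll move above the handle now.

```bash
python3 -m crank '[{"tx":-0.0276,"ty":-0.0287},{"tx":-0.0276,"ty":-0.0287},{"tx":-0.0276,"ty":-0.0287},{"tx":-0.0276,"ty":-0.0287},{"tx":-0.0276,"ty":-0.0287},{"tx":-0.0276,"ty":-0.0287},{"tx":-0.0276,"ty":-0.0287},{"tx":-0.0276,"ty":-0.0287},{"tx":-0.0276,"ty":-0.0287},{"tx":-0.0276,"ty":-0.0287}]'
python3 -m crank '[{"tx":-0.0276,"ty":-0.0287},{"tx":-0.0276,"ty":-0.0287},{"tx":-0.0276,"ty":-0.0287},{"tx":-0.0276,"ty":-0.0287},{"tx":-0.0276,"ty":-0.0287},{"tx":-0.0276,"ty":-0.0287},{"tx":-0.0276,"ty":-0.0287},{"tx":-0.0276,"ty":-0.0287},{"tx":-0.0276,"ty":-0.0287},{"tx":-0.0276,"ty":-0.0287}]'
python3 -m crank '[{"wz":0.101},{"wz":0.101},{"wz":0.101},{"wz":0.101},{"wz":0.101},{"wz":0.101},{"wz":0.101},{},{},{}]'
cat > st.py <<'E'
from station import env
import numpy as np
from scipy.spatial.transform import Rotation as Ro
s=env.sense(); R=Ro.from_quat(s["tcp_rot"],scalar_first=True).as_matrix()
print(round(s["time_s"],2),"pos",s["ee_pos"].round(1),"q",s["joint_positions"].round(2),"open",round(s["opening"],1),"ff",round(s["finger_force"],1),"F",s["ft_force"].round(1))
print("tool x,y az",np.degrees(np.arctan2(R[1,:2],R[0,:2])).round(1),"z",R[:,2].round(3))
E
python3 - <<'E'
from st import *
d=np.array([551,-104.6,126])-s["ee_pos"]; print("to grasp, tool mm",(R.T@d).round(1))
import cv2
g=env.get_image("wrist"); cv2.imwrite("pics/w1.png",g["frame"][:,:,::-1])
E
```

```text
0.1 pos [242.6 629.5 255.5] q [-1.29  0.58  0.02  1.44 -0.01  1.13 -0.06] open 85.7 ff 0.0 F [-0.2 -0.5  0. ]
tool x,y az [158.9  68.9] z [-0.    -0.001 -1.   ]
to grasp, tool mm [-551.7 -573.9  130.4]invalid input at $[0]: expected keys tx, ty, tz, wx, wy, wz, jaw
invalid input at $[0]: expected keys tx, ty, tz, wx, wy, wz, jaw
invalid input at $[0]: expected keys tx, ty, tz, wx, wy, wz, jaw
```

View pics/w1.png

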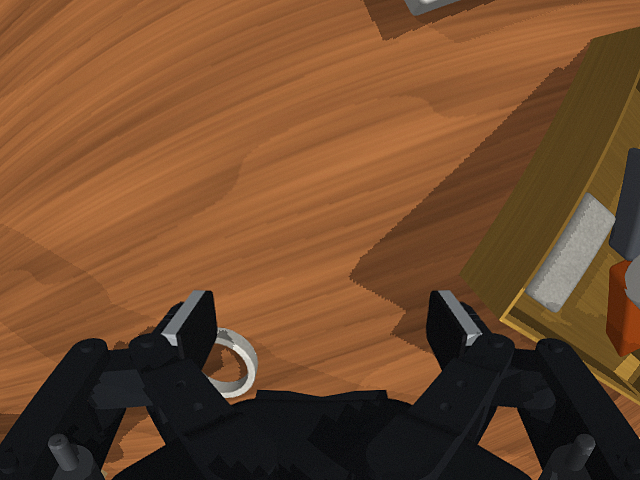

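All the moves were refused because every row needs all seven keys. The wrist picture shows the fingers at (190,330) and (455,330), the tape at (235,365) and a toolbox to the right; the path leads away from the toolbox. I'll retype the rows in full.

```bash
python3 -m crank '[{"tx":-0.0276,"ty":-0.0287,"tz":0,"wx":0,"wy":0,"wz":0,"jaw":0},{"tx":-0.0276,"ty":-0.0287,"tz":0,"wx":0,"wy":0,"wz":0,"jaw":0},{"tx":-0.0276,"ty":-0.0287,"tz":0,"wx":0,"wy":0,"wz":0,"jaw":0},{"tx":-0.0276,"ty":-0.0287,"tz":0,"wx":0,"wy":0,"wz":0,"jaw":0},{"tx":-0.0276,"ty":-0.0287,"tz":0,"wx":0,"wy":0,"wz":0,"jaw":0},{"tx":-0.0276,"ty":-0.0287,"tz":0,"wx":0,"wy":0,"wz":0,"jaw":0},{"tx":-0.0276,"ty":-0.0287,"tz":0,"wx":0,"wy":0,"wz":0,"jaw":0},{"tx":-0.0276,"ty":-0.0287,"tz":0,"wx":0,"wy":0,"wz":0,"jaw":0},{"tx":-0.0276,"ty":-0.0287,"tz":0,"wx":0,"wy":0,"wz":0,"jaw":0},{"tx":-0.0276,"ty":-0.0287,"tz":0,"wx":0,"wy":0,"wz":0,"jaw":0}]'
python3 st.py
```

```text
time_s: 0.98
ee_pos: [397.3, 260.9, 256.3]
tcp_rot: [0.0, 0.183, 0.983, 0.0]
ft_force: [0.4, 0.8, -0.2]
opening: 85.3
finger_force: 0.0
0.98 pos [397.3 260.9 256.3] q [-0.75  0.28  0.09  1.95 -0.03  0.91  0.56] open 85.3 ff 0.0 F [ 0.4  0.8 -0.2]
tool x,y az [158.9  68.9] z [ 0.  0. -1.]
```

```bash
python3 -m crank '[{"tx":-0.0276,"ty":-0.0287,"tz":0,"wx":0,"wy":0,"wz":0,"jaw":0},{"tx":-0.0276,"ty":-0.0287,"tz":0,"wx":0,"wy":0,"wz":0,"jaw":0},{"tx":-0.0276,"ty":-0.0287,"tz":0,"wx":0,"wy":0,"wz":0,"jaw":0},{"tx":-0.0276,"ty":-0.0287,"tz":0,"wx":0,"wy":0,"wz":0,"jaw":0},{"tx":-0.0276,"ty":-0.0287,"tz":0,"wx":0,"wy":0,"wz":0,"jaw":0},{"tx":-0.0276,"ty":-0.0287,"tz":0,"wx":0,"wy":0,"wz":0,"jaw":0},{"tx":-0.0276,"ty":-0.0287,"tz":0,"wx":0,"wy":0,"wz":0,"jaw":0},{"tx":-0.0276,"ty":-0.0287,"tz":0,"wx":0,"wy":0,"wz":0,"jaw":0},{"tx":-0.0276,"ty":-0.0287,"tz":0,"wx":0,"wy":0,"wz":0,"jaw":0},{"tx":-0.0276,"ty":-0.0287,"tz":0,"wx":0,"wy":0,"wz":0,"jaw":0}]' >/dev/null
python3 -m crank '[{"tx":0,"ty":0,"tz":0,"wx":0,"wy":0,"wz":0.101,"jaw":0},{"tx":0,"ty":0,"tz":0,"wx":0,"wy":0,"wz":0.101,"jaw":0},{"tx":0,"ty":0,"tz":0,"wx":0,"wy":0,"wz":0.101,"jaw":0},{"tx":0,"ty":0,"tz":0,"wx":0,"wy":0,"wz":0.101,"jaw":0},{"tx":0,"ty":0,"tz":0,"wx":0,"wy":0,"wz":0.101,"jaw":0},{"tx":0,"ty":0,"tz":0,"wx":0,"wy":0,"wz":0.101,"jaw":0},{"tx":0,"ty":0,"tz":0,"wx":0,"wy":0,"wz":0.101,"jaw":0},{"tx":0,"ty":0,"tz":0,"wx":0,"wy":0,"wz":0,"jaw":0},{"tx":0,"ty":0,"tz":0,"wx":0,"wy":0,"wz":0,"jaw":0},{"tx":0,"ty":0,"tz":0,"wx":0,"wy":0,"wz":0,"jaw":0}]' >/dev/null
python3 - <<'E'
from st import *
d=np.array([551,-104.6,126])-s["ee_pos"]; print("to grasp, tool mm",(R.T@d).round(1))
import cv2
g=env.get_image("wrist"); cv2.imwrite("pics/w2.png",g["frame"][:,:,::-1])
E
```

```text
2.65 pos [ 551.3 -104.1  256.2] q [-0.17  0.43  0.4   1.75 -0.2   1.    0.81] open 85.2 ff 0.0 F [ 0.6 -0.  -0. ]
tool x,y az [118.6  28.6] z [-0. -0. -1.]
to grasp, tool mm [ -0.3  -0.5 130.2]
```

View pics/w2.png

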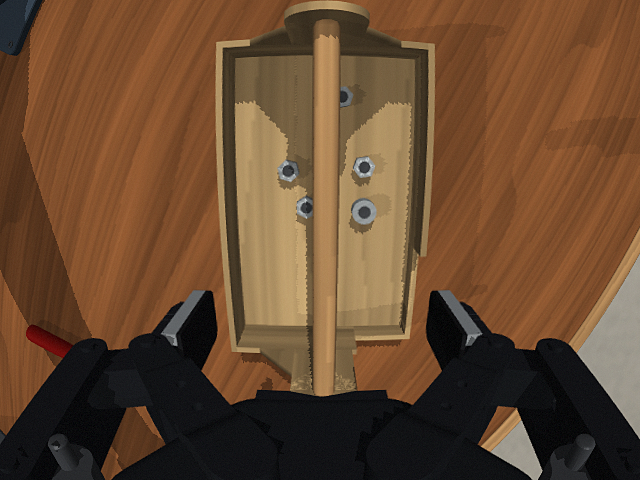

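The handle lies on the line midway between the fingers (column 327), with the cut wall at lower right, (415,250), as expected. Next I descend and grip.

```bash
python3 -m crank '[{"tx":0,"ty":0,"tz":0.015,"wx":0,"wy":0,"wz":0,"jaw":0},{"tx":0,"ty":0,"tz":0.015,"wx":0,"wy":0,"wz":0,"jaw":0},{"tx":0,"ty":0,"tz":0.015,"wx":0,"wy":0,"wz":0,"jaw":0},{"tx":0,"ty":0,"tz":0.015,"wx":0,"wy":0,"wz":0,"jaw":0},{"tx":0,"ty":0,"tz":0.015,"wx":0,"wy":0,"wz":0,"jaw":0},{"tx":0,"ty":0,"tz":0.015,"wx":0,"wy":0,"wz":0,"jaw":0},{"tx":0,"ty":0,"tz":0.015,"wx":0,"wy":0,"wz":0,"jaw":0},{"tx":0,"ty":0,"tz":0.012,"wx":0,"wy":0,"wz":0,"jaw":0},{"tx":0,"ty":0,"tz":0.008,"wx":0,"wy":0,"wz":0,"jaw":0},{"tx":0,"ty":0,"tz":0.005,"wx":0,"wy":0,"wz":0,"jaw":0}]' >/dev/null; python3 st.py
python3 -m crank '[{"tx":0,"ty":0,"tz":0,"wx":0,"wy":0,"wz":0,"jaw":60},{"tx":0,"ty":0,"tz":0,"wx":0,"wy":0,"wz":0,"jaw":110},{"tx":0,"ty":0,"tz":0,"wx":0,"wy":0,"wz":0,"jaw":150},{"tx":0,"ty":0,"tz":0,"wx":0,"wy":0,"wz":0,"jaw":180},{"tx":0,"ty":0,"tz":0,"wx":0,"wy":0,"wz":0,"jaw":200},{"tx":0,"ty":0,"tz":0,"wx":0,"wy":0,"wz":0,"jaw":215},{"tx":0,"ty":0,"tz":0,"wx":0,"wy":0,"wz":0,"jaw":230},{"tx":0,"ty":0,"tz":0,"wx":0,"wy":0,"wz":0,"jaw":245},{"tx":0,"ty":0,"tz":0,"wx":0,"wy":0,"wz":0,"jaw":255},{"tx":0,"ty":0,"tz":0,"wx":0,"wy":0,"wz":0,"jaw":255}]' >/dev/null; python3 st.py
```

```text
3.53 pos [ 551.1 -104.3  125.4] q [-0.11  0.59  0.33  1.9  -0.28  0.7   0.88] open 85.9 ff 0.0 F [ 0.3 -0.2 -0.3]
tool x,y az [118.5  28.5] z [-0.001  0.    -1.   ]
4.37 pos [ 552.1 -104.1  127. ] q [-0.11  0.58  0.33  1.9  -0.28  0.7   0.88] open 17.1 ff 58.9 F [0.7 1.2 6.3]
tool x,y az [118.4  28.4] z [ 0.002  0.    -1.   ]
```

```bash
python3 -m crank '[{"tx":0,"ty":0,"tz":-0.004,"wx":0,"wy":0,"wz":0,"jaw":255},{"tx":0,"ty":0,"tz":-0.008,"wx":0,"wy":0,"wz":0,"jaw":255},{"tx":0,"ty":0,"tz":-0.012,"wx":0,"wy":0,"wz":0,"jaw":255},{"tx":0,"ty":0,"tz":-0.014,"wx":0,"wy":0,"wz":0,"jaw":255},{"tx":0,"ty":0,"tz":-0.014,"wx":0,"wy":0,"wz":0,"jaw":255},{"tx":0,"ty":0,"tz":-0.014,"wx":0,"wy":0,"wz":0,"jaw":255},{"tx":0,"ty":0,"tz":-0.014,"wx":0,"wy":0,"wz":0,"jaw":255},{"tx":0,"ty":0,"tz":-0.014,"wx":0,"wy":0,"wz":0,"jaw":255},{"tx":0,"ty":0,"tz":-0.014,"wx":0,"wy":0,"wz":0,"jaw":255},{"tx":0,"ty":0,"tz":-0.014,"wx":0,"wy":0,"wz":0,"jaw":255}]' >/dev/null; python3 st.py
python3 -m crank '[{"tx":0,"ty":0,"tz":-0.014,"wx":0,"wy":0,"wz":0,"jaw":255},{"tx":0,"ty":0,"tz":-0.014,"wx":0,"wy":0,"wz":0,"jaw":255},{"tx":0,"ty":0,"tz":-0.014,"wx":0,"wy":0,"wz":0,"jaw":255},{"tx":0,"ty":0,"tz":-0.014,"wx":0,"wy":0,"wz":0,"jaw":255},{"tx":0,"ty":0,"tz":-0.014,"wx":0,"wy":0,"wz":0,"jaw":255},{"tx":0,"ty":0,"tz":-0.014,"wx":0,"wy":0,"wz":0,"jaw":255},{"tx":0,"ty":0,"tz":-0.012,"wx":0,"wy":0,"wz":0,"jaw":255},{"tx":0,"ty":0,"tz":-0.008,"wx":0,"wy":0,"wz":0,"jaw":255},{"tx":0,"ty":0,"tz":-0.004,"wx":0,"wy":0,"wz":0,"jaw":255},{"tx":0,"ty":0,"tz":0,"wx":0,"wy":0,"wz":0,"jaw":255}]' >/dev/null; python3 st.py
```

```text
5.2 pos [ 550.6 -104.3  249. ] q [-0.17  0.44  0.4   1.76 -0.2   0.98  0.81] open 17.1 ff 58.8 F [ 0.5  0.1 -5.4]
tool x,y az [118.4  28.4] z [-0.001 -0.    -1.   ]
6.03 pos [ 551.3 -104.3  356.9] q [-0.19  0.35  0.43  1.59 -0.15  1.23  0.76] open 17.2 ff 58.8 F [ 0.5  0.2 -4.4]
tool x,y az [118.4  28.4] z [ 0.001 -0.    -1.   ]
```

```bash
python3 -m crank '[{"tx":0,"ty":0,"tz":0,"wx":0.01,"wy":0,"wz":0,"jaw":255},{"tx":0,"ty":0,"tz":0,"wx":0.02,"wy":0,"wz":0,"jaw":255},{"tx":0,"ty":0,"tz":0,"wx":0.02,"wy":0,"wz":0,"jaw":255},{"tx":0,"ty":0,"tz":0,"wx":0.02,"wy":0,"wz":0,"jaw":255},{"tx":0,"ty":0,"tz":0,"wx":0.02,"wy":0,"wz":0,"jaw":255},{"tx":0,"ty":0,"tz":0,"wx":0.02,"wy":0,"wz":0,"jaw":255},{"tx":0,"ty":0,"tz":0,"wx":0.02,"wy":0,"wz":0,"jaw":255},{"tx":0,"ty":0,"tz":0,"wx":0.02,"wy":0,"wz":0,"jaw":255},{"tx":0,"ty":0,"tz":0,"wx":0.02,"wy":0,"wz":0,"jaw":255},{"tx":0,"ty":0,"tz":0,"wx":0.02,"wy":0,"wz":0,"jaw":255}]' >/dev/null; python3 st.py
python3 -m crank '[{"tx":0,"ty":0,"tz":0,"wx":0.015,"wy":0.005,"wz":0,"jaw":255},{"tx":0,"ty":0,"tz":0,"wx":0.015,"wy":0.01,"wz":0,"jaw":255},{"tx":0,"ty":0,"tz":0,"wx":0.015,"wy":0.015,"wz":0,"jaw":255},{"tx":0,"ty":0,"tz":0,"wx":0.015,"wy":0.015,"wz":0,"jaw":255},{"tx":0,"ty":0,"tz":0,"wx":0.015,"wy":0.015,"wz":0,"jaw":255},{"tx":0,"ty":0,"tz":0,"wx":0.015,"wy":0.015,"wz":0,"jaw":255},{"tx":0,"ty":0,"tz":0,"wx":0.015,"wy":0.015,"wz":0,"jaw":255},{"tx":0,"ty":0,"tz":0,"wx":0.01,"wy":0.015,"wz":0,"jaw":255},{"tx":0,"ty":0,"tz":0,"wx":0.005,"wy":0.015,"wz":0,"jaw":255},{"tx":0,"ty":0,"tz":0,"wx":0,"wy":0.015,"wz":0,"jaw":255}]' >/dev/null; python3 st.py
python3 - <<'E'
from station import env
import cv2
cv2.imwrite("pics/w3.png",env.get_image("wrist")["frame"][:,:,::-1])
E
```

```text
6.87 pos [ 551.5 -104.2  356.3] q [-0.24  0.45  0.45  1.47 -0.07  1.41  0.7 ] open 17.5 ff 58.8 F [ 0.2  0.3 -5.7]
tool x,y az [118.4  28.4] z [-0.168 -0.091 -0.982]
7.7 pos [ 551.6 -104.2  356.1] q [-0.17  0.55  0.44  1.33 -0.12  1.63  0.74] open 17.2 ff 58.8 F [-0.6 -0.3 -5.1]
tool x,y az [116.3  28.8] z [-0.331 -0.025 -0.943]
```

View pics/w3.png

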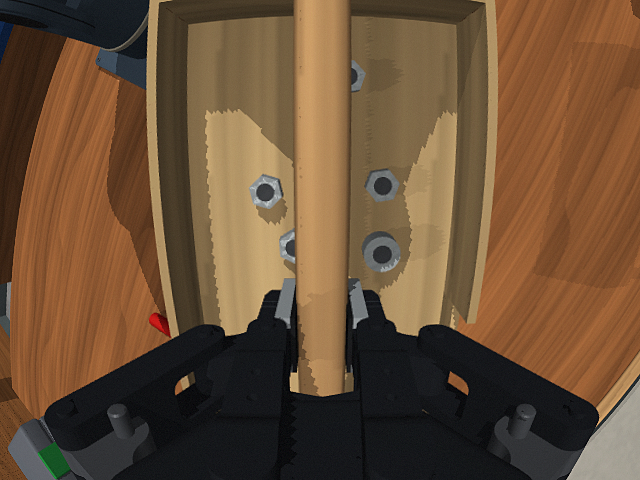

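The handle sits firmly in the pads and the box is symmetric about it. The pieces are still near where they started: nuts at (265,190), (288,245), (382,185) and (355,75), spacer at (380,250). I'll go on tilting.

```bash
python3 -m crank '[{"tx":0,"ty":0,"tz":0,"wx":0.005,"wy":0.015,"wz":0,"jaw":255},{"tx":0,"ty":0,"tz":0,"wx":0.005,"wy":0.015,"wz":0,"jaw":255},{"tx":0,"ty":0,"tz":0,"wx":0.005,"wy":0.015,"wz":0,"jaw":255},{"tx":0,"ty":0,"tz":0,"wx":0.005,"wy":0.015,"wz":0,"jaw":255},{"tx":0,"ty":0,"tz":0,"wx":0.005,"wy":0.015,"wz":0,"jaw":255},{"tx":0,"ty":0,"tz":0,"wx":0.005,"wy":0.015,"wz":0,"jaw":255},{"tx":0,"ty":0,"tz":0,"wx":0.005,"wy":0.015,"wz":0,"jaw":255},{"tx":0,"ty":0,"tz":0,"wx":0.005,"wy":0.015,"wz":0,"jaw":255},{"tx":0,"ty":0,"tz":0,"wx":0.005,"wy":0.015,"wz":0,"jaw":255},{"tx":0,"ty":0,"tz":0,"wx":0.005,"wy":0.015,"wz":0,"jaw":255}]' >/dev/null; python3 st.py
python3 - <<'E'
from st import *
print("dips x,y deg",np.degrees(np.arcsin([R[2,0],-R[2,1]])))
import cv2
a=env.get_image("wrist")["frame"]; b=env.get_image("scene"); T=b["world_to_cam"];K=b["intrinsics"]
p=K@(T[:3,:3]@(s["ee_pos"]+[0,0,-80])+T[:3,3]); u,v=(p[:2]/p[2]).astype(int); print(u,v)
u0=min(max(u-100,0),440);v0=min(max(v-100,0),280)
c=cv2.resize(b["frame"][v0:v0+200,u0:u0+200],(480,480),interpolation=cv2.INTER_CUBIC)
cv2.imwrite("pics/m4.png",cv2.resize(np.hstack([a[:,100:560],c]),(800,408))[:,:,::-1])
E
```

```text
8.58 pos [ 551.5 -104.3  356.3] q [-0.09  0.63  0.42  1.23 -0.19  1.79  0.78] open 17.2 ff 59.0 F [-0.7  0.1 -5.5]
tool x,y az [113.4  29.4] z [-0.434  0.085 -0.897]
8.58 pos [ 551.5 -104.3  356.3] q [-0.09  0.63  0.42  1.23 -0.19  1.79  0.78] open 17.2 ff 59.0 F [-0.7  0.1 -5.5]
tool x,y az [113.4  29.4] z [-0.434  0.085 -0.897]
dips x,y deg [15.62189081 20.57152184]
286 203
```

View pics/m4.png

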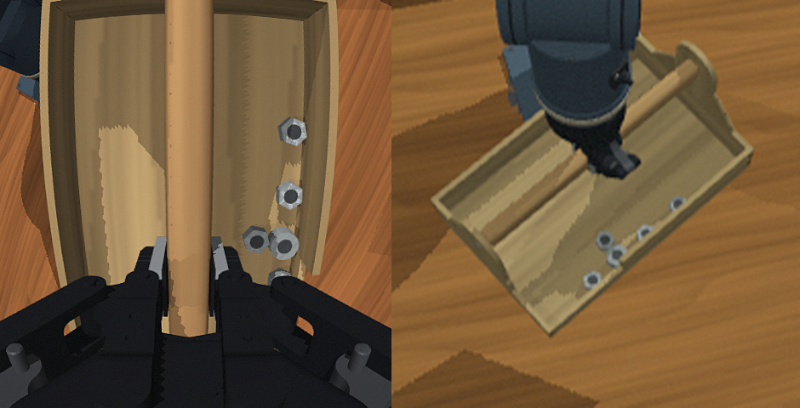

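The pieces are now along the +y wall, close to it, with the nuts at (293,130), (290,195) and (256,240), the spacer at (283,245) and one nut behind the finger at (280,275). Joint 6 is nearing its limit at 1.79, so I'll add x-dip, ease the y-dip and lower a little.

```bash
python3 -m crank '[{"tx":0,"ty":0,"tz":0.004,"wx":-0.006,"wy":0.018,"wz":0,"jaw":255},{"tx":0,"ty":0,"tz":0.004,"wx":-0.006,"wy":0.018,"wz":0,"jaw":255},{"tx":0,"ty":0,"tz":0.004,"wx":-0.006,"wy":0.018,"wz":0,"jaw":255},{"tx":0,"ty":0,"tz":0.004,"wx":-0.006,"wy":0.018,"wz":0,"jaw":255},{"tx":0,"ty":0,"tz":0.004,"wx":-0.006,"wy":0.018,"wz":0,"jaw":255},{"tx":0,"ty":0,"tz":0.004,"wx":-0.006,"wy":0.018,"wz":0,"jaw":255},{"tx":0,"ty":0,"tz":0.004,"wx":-0.006,"wy":0.018,"wz":0,"jaw":255},{"tx":0,"ty":0,"tz":0.004,"wx":-0.006,"wy":0.018,"wz":0,"jaw":255},{"tx":0,"ty":0,"tz":0.004,"wx":-0.006,"wy":0.018,"wz":0,"jaw":255},{"tx":0,"ty":0,"tz":0.004,"wx":-0.006,"wy":0.018,"wz":0,"jaw":255}]' >/dev/null; python3 st.py
python3 -m crank '[{"tx":0,"ty":0,"tz":0.003,"wx":-0.003,"wy":0.015,"wz":0,"jaw":255},{"tx":0,"ty":0,"tz":0.003,"wx":-0.003,"wy":0.015,"wz":0,"jaw":255},{"tx":0,"ty":0,"tz":0.003,"wx":-0.003,"wy":0.015,"wz":0,"jaw":255},{"tx":0,"ty":0,"tz":0.003,"wx":-0.003,"wy":0.01,"wz":0,"jaw":255},{"tx":0,"ty":0,"tz":0.003,"wx":-0.003,"wy":0.005,"wz":0,"jaw":255},{"tx":0,"ty":0,"tz":0,"wx":0,"wy":0,"wz":0,"jaw":255},{"tx":0,"ty":0,"tz":0,"wx":0,"wy":0,"wz":0,"jaw":255},{"tx":0,"ty":0,"tz":0,"wx":0,"wy":0,"wz":0,"jaw":255},{"tx":0,"ty":0,"tz":0,"wx":0,"wy":0,"wz":0,"jaw":255},{"tx":0,"ty":0,"tz":0,"wx":0,"wy":0,"wz":0,"jaw":255}]' >/dev/null
cat > look.py <<'E'
from st import *
import sys,cv2
print("dips x,y deg",np.degrees(np.arcsin([R[2,0],-R[2,1]])))
a=env.get_image("wrist")["frame"]; b=env.get_image("scene"); T=b["world_to_cam"];K=b["intrinsics"]
np.savez("pics/scene_last.npz",**b)
p=K@(T[:3,:3]@(s["ee_pos"]+[0,0,-80])+T[:3,3]); u,v=(p[:2]/p[2]).astype(int)
u0=min(max(u-100,0),440);v0=min(max(v-100,0),280); print(u0,v0)
c=cv2.resize(b["frame"][v0:v0+200,u0:u0+200],(480,480),interpolation=cv2.INTER_CUBIC)
cv2.imwrite(sys.argv[1],cv2.resize(np.hstack([a[:,100:560],c]),(800,408))[:,:,::-1])
E
python3 look.py pics/m5.png
```

```text
9.52 pos [533.6 -97.5 320.7] q [ 0.    0.65  0.39  1.32 -0.32  1.76  0.82] open 17.0 ff 59.0 F [-0.4  0.8 -5.1]
tool x,y az [109.6  28. ] z [-0.446  0.27  -0.854]
10.35 pos [527.2 -93.  308.6] q [ 0.03  0.66  0.38  1.35 -0.36  1.76  0.84] open 17.2 ff 59.0 F [ 0.7  0.5 -5. ]
tool x,y az [108.4  27.7] z [-0.45   0.325 -0.832]
dips x,y deg [28.45534521 16.58012959]
189 110
```

View pics/m5.png

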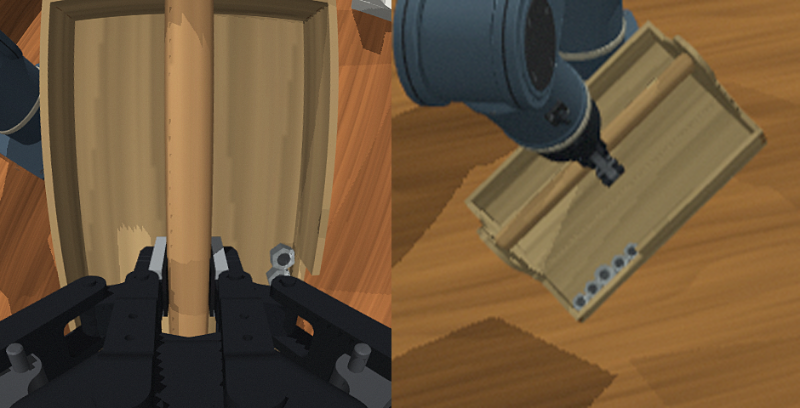

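All five are lined up along the +y wall into the corner, from about (580,300) to (631,251) in the right half. The last one is near the 105 mm limit, so I'll measure it and check the tote hasn't slipped in the grip.

```bash
cat > meas.py <<'E'
from st import *
from h import cloud
import cv2
g=env.get_image("scene"); W=cloud(g)
t=s["ee_pos"]+R@[0,0,127.]; Rt=R@np.diag([-1.,1,-1])
L=(W-t)@Rt
m=(abs(L[...,0])<160)&(abs(L[...,1])<105)&(L[...,2]>-60)&(L[...,2]<200)
f=m&(abs(L[...,0])<120)&(abs(L[...,1])<75)&(abs(L[...,2]-6)<40)&(L[...,1]>20)
P=L[f]; c=np.linalg.lstsq(np.c_[P[:,:2],np.ones(len(P))],P[:,2],rcond=None)[0]
for _ in range(5):
    r=P[:,2]-(np.c_[P[:,:2],np.ones(len(P))]@c); k=abs(r)<3; c=np.linalg.lstsq(np.c_[P[k,:2],np.ones(k.sum())],P[k,2],rcond=None)[0]
print("floor fit z=",c.round(4)," (slopes rad in x,y, height) n",k.sum())
hgt=L[...,2]-(L[...,0]*c[0]+L[...,1]*c[1]+c[2])
w=m&(hgt<80)&(hgt>-12); print("tote ext",np.percentile(L[w][:,0],[.5,99.5]).round(1),np.percentile(L[w][:,1],[.5,99.5]).round(1))
hsv=cv2.cvtColor(g["frame"],cv2.COLOR_RGB2HSV)
st=m&(hsv[...,1]<70)&(hgt>3)&(hgt<20)&(L[...,0]>-140)
st=cv2.morphologyEx(st.astype(np.uint8),cv2.MORPH_OPEN,np.ones((2,2)))
n,lab,sta,cen=cv2.connectedComponentsWithStats(st)
Q=[]
for i in range(1,n):
    if sta[i,4]<8: continue
    q=L[lab==i]; print(sta[i,4],"mean",q.mean(0).round(1),"min",q.min(0).round(0),"max",q.max(0).round(0)," dist",np.hypot(144-q[:,0].mean(),89-q[:,1].mean()).round(1))
E
python3 meas.py
```

```text
10.45 pos [527.1 -93.  308.6] q [ 0.03  0.66  0.38  1.35 -0.36  1.76  0.84] open 17.1 ff 59.0 F [ 0.  -0.4 -4.4]
tool x,y az [108.4  27.6] z [-0.45   0.326 -0.832]
floor fit z= [2.2000e-03 2.1000e-03 7.0314e+00]  (slopes rad in x,y, height) n 1601
tote ext [-149.7  146.3] [-96.5  93.5]
269 mean [91.3 79.3 20.8] min [38. 65.  6.] max [142.  91.  58.]  dist 53.6
```

The tote hasn't slipped: the floor fit agrees with the tool pose to 0.002 rad. The row ends about 93–98 mm from the corner, and a tight row can't exceed about 101 mm. I'll hold for one call and check that all five are there and at rest.

```bash
python3 -m crank '[{"tx":0,"ty":0,"tz":0,"wx":0,"wy":0.01,"wz":0,"jaw":255},{"tx":0,"ty":0,"tz":0,"wx":0,"wy":0.01,"wz":0,"jaw":255},{"tx":0,"ty":0,"tz":0,"wx":0,"wy":0.01,"wz":0,"jaw":255},{"tx":0,"ty":0,"tz":0,"wx":0,"wy":0.01,"wz":0,"jaw":255},{"tx":0,"ty":0,"tz":0,"wx":0,"wy":0,"wz":0,"jaw":255},{"tx":0,"ty":0,"tz":0,"wx":0,"wy":0,"wz":0,"jaw":255},{"tx":0,"ty":0,"tz":0,"wx":0,"wy":0,"wz":0,"jaw":255},{"tx":0,"ty":0,"tz":0,"wx":0,"wy":0,"wz":0,"jaw":255},{"tx":0,"ty":0,"tz":0,"wx":0,"wy":0,"wz":0,"jaw":255},{"tx":0,"ty":0,"tz":0,"wx":0,"wy":0,"wz":0,"jaw":255}]' >/dev/null
cat >> meas.py <<'E'
v,u=np.argwhere(lab==np.argmax(sta[1:,4])+1).mean(0).astype(int); print("uv",u,v)
u0,v0=u-40,v-30
cv2.imwrite("pics/z6.png",cv2.resize(g["frame"][v0:v0+60,u0:u0+80],(800,600),interpolation=cv2.INTER_CUBIC)[:,:,::-1])
# far pixel ends: project grid marks of distance from corner along wall at nut-top height
K=g["intrinsics"];T=g["world_to_cam"]
for d in (0,50,95,105):
    p=t+Rt@np.array([144-d,79.5,16]); q=K@(T[:3,:3]@p+T[:3,3]); print("x-dist",d,"crop px",((q[:2]/q[2]-[u0,v0])*10).round())
E
python3 meas.py
```

```text
11.33 pos [527.1 -93.  308.5] q [ 0.05  0.67  0.37  1.34 -0.38  1.78  0.85] open 17.2 ff 59.0 F [-0.1  0.6 -4.8]
tool x,y az [107.5  27.6] z [-0.461  0.359 -0.812]
floor fit z= [1.5000e-03 3.9000e-03 6.8811e+00]  (slopes rad in x,y, height) n 1585
tote ext [-149.7  146.5] [-96.5  93.4]
260 mean [nan nan nan] min [nan nan nan] max [nan nan nan]  dist nan
uv 295 244
x-dist 0 crop px [254. 467.]
x-dist 50 crop px [402. 318.]
x-dist 95 crop px [536. 185.]
x-dist 105 crop px [566. 155.]
```

View pics/z6.png

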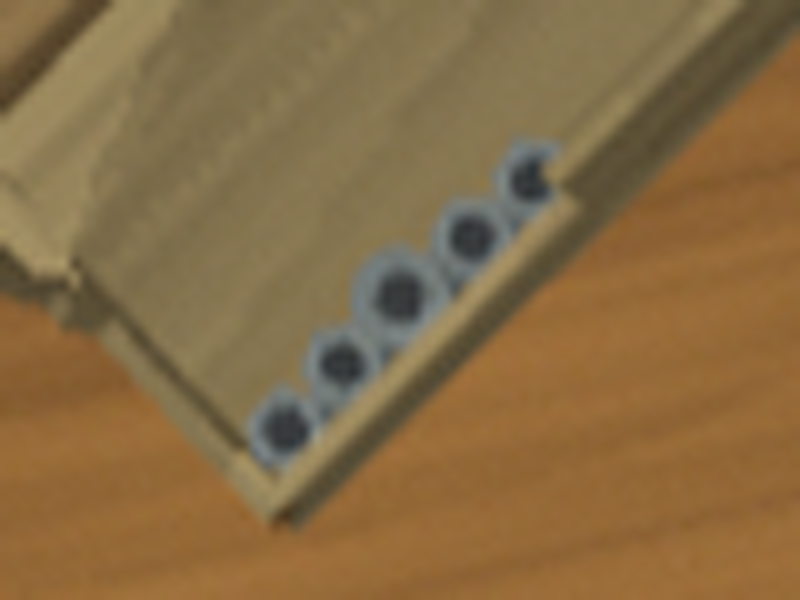

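The crop shows the four nuts and the spacer touching in a row, from (287,430), 11 mm from the corner, to (533,180), about 94 mm from it. They're inside the 105 mm limit and at rest, so I'll hand in.

```bash
python3 -c "
from station import env
print(env.finish_job())"
```

```text
the job is handed in; nothing more can be done
None
```

I handed the job in with the tote held steady in the air by its handle, tilted about 31° along x and 17° along y toward the picking corner; all four nuts and the spacer sit in a row there, the farthest about 95 mm away (limit 105 mm). The arm touched nothing else that I could see, and no pass/fail result came back.

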